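# Fetch the spare capacitor from the lidded spares case

### The arm

A 6-joint arm with a two-finger parallel gripper is mounted at the origin on a cart in front of the work surface, level with it; the furniture and walls round the work are solid. World frame = base frame: x ahead of the robot, y to its left, z up, the work surface at z = 0. Lengths are in m, angles in rad, forces in N, time in s.
With the tool pointing down it reaches from about 0.3 to 0.825 m from the base axis. Payload 5.4 kg.
Tool frame: the origin (TCP) lies between the finger pads; the fingertips stand ahead of it and the grasp point (between the pads) lies 6 mm ahead of it (robot.finger_overhang is the z of the fingertips in the tool frame, in m); z points along the fingers, y is the line along which they close (so a half turn about z gives the same grasp; the last joint's range is limited). The gripper opens to 92 mm and grips with 3 to 60 N. Pads are 20 mm wide; open, the fingers measure 128 mm over their backs; the gripper's body (75 mm by 189 mm) begins 69 mm behind the grasp point.
Start: joints at [0.96, 0.158, 1.597, -0, 1.386, -0.21], TCP at [0.224, 0.529, 0.212] pointing down, gripper open.
Joint ranges: [-2.91, 2.91], [-0.94, 2.29], [0.18, 2.7], [-1.29, 4.43], [0.17, 2.64], [-3, 3]. Speed limits (rad/s): [2.57, 2.57, 3.14, 3.14, 3.14, 3.14].

### API

Orientations are given as a unit quaternion [x, y, z, w].
In Python, from rig import robot, viewer, search_frame, masks_of gives the robot as it stands.
- The arm moves only by the tool apply_moves, never from a script. Its argument "plan" is text: rows parted by semicolons, each of 7 numbers parted by spaces: the shift along the world's x, y, z in m, then the turn, a rotation vector about the world's x, y, z in degrees, then the finger opening in m, from 0 to 0.0919. A call has 1 to 20 rows; each row shifts and turns the commanded pose from where the row before left it; what a row does not reach is not made up. A row lasts 1/8 s, in which the tool goes at most 62.5 mm and 10.7 degrees, less where a joint would pass 70% of its speed; a pose out of reach is approached as far as the arm can. A call is refused whole if a number of a shift passes 0.0625 or a number of a turn 10.7, either way. A call with a gripper value outside its range is refused whole. The fingers move at their own pace and stop on an object; "grip_force" is the grip in N (left out, the last holds). Time passes only in rows, so rows that do not move let the fingers close. It gives the time, the measured TCP pose, the force, the opening and the grip force at its end, in the units of the state.
- robot.get_obs(): the state, without advancing time (a new reading comes with each control period).
- viewer.grab_frame(name): name is "scene" or "side" or "wrist"; returns a dict with "color" (480x640x3 uint8, red, green, blue), "intrinsics" (3x3 intrinsics, pixels), "xyz" and "attitude" of the camera in the world; the wrist camera has in their place "mount" (4x4, takes a point from camera to tool coordinates, whose origin is the TCP and whose axes are the flange's). Camera axes: x right, y down, z forward; pixel columns grow to the right and rows downward; lengths in m; the calibration is good to about 2 mm. A picture is of the moment at which its call begins: read the wrist's pose just before it. There is no depth.
- robot.finish_job(): hands the job in; it is judged then, once.
Trained networks look in a picture, given as the dict that the camera call returned (one of the last four; its "shot" number tells which), for a name from the list of things; names that differ only in an ending like _2 or _b are one class to them, and where a whole thing is asked for, a point or a joint stands for the part that bears it (a point fixed in the world has none). Each returns a list of dicts, best first, with "conf" (0 to 1); they miss things now and then, are a little off and sometimes report something else, mostly with a low value. They report only what shows in the picture. A call takes as long as a camera call.
- search_frame(picture, label): "rect" ([left, top, right, bottom] in pixels, round what is visible of it).
- masks_of(picture, label): "mask" (480x640 bool, what is visible of it) and "rect" ([left, top, right, bottom] in pixels, round what is visible of it).
The state is a dict: "time_s": time; "joint_positions": joint angles; "qvel": joint speeds; "joint_torque": joint torques, N m; "tool_pos": TCP position; "eef_rot": TCP orientation; "force": force on the tool from outside, world axes, zero at the start; "wrist_torque": the same for the moment, N m; "width": opening from 0.0 (shut) to 1.0 (fully open); "grip_force": force on a finger pad.
Only numpy, scipy, OpenCV 4.12 (cv2) and the standard library are available. Lean on these libraries where they do the work, as an engineer would, in place of code of your own. Each camera call takes 0.05 s, during which the arm holds its last target. There are 200 camera calls.

### The job

Swing the lid of the red spares case up and over until it stays open by itself, then take out the blue and silver capacitor and stand it upright, terminals up, in the middle of the round yellow plate. Set it down rather than dropping it, leave the lid open, and leave the tools lying round about where they are.

Things in the scene. Friction and masses are not known exactly. Their poses are not given: they have to be found in the camera images.
- spares_case: red steel case screwed to the bench, with its lid 150 (x, front to back) x 190 (y) x 102 mm high. Origin: centre of its underside; its own -x is the front, which faces the robot give or take its yaw. The open base is 45 mm high with walls and floor 4 mm thick; the rest of the height is the deep lid. It stands in the 0.35 m gap between two white cabinets 282 mm tall whose fronts lie at x = 0.5 m
- case_lid (a joint): angle of the lid, 0 shut, 1.85 rad (106 degrees) fully open against its stop. The lid is a hollow cover 150 x 190 x 57 mm, 4 mm thick, about 0.35 kg, hinged on the rear top edge of the base and swinging up and away from the robot. The hinge is nearly free: let go below about 1.1 rad it falls shut, beyond that it falls open onto the stop and stays. It is not latched
- lid_hinge (a point): middle of the hinge line, at the rear edge of the case, 45 mm above the bench and 75 mm behind the case's centre; the hinge line runs along the case's y. Axes as the case's
- lid_knob (a point): point to grip on the lid's black round knob, which sticks straight out of the middle of the lid's front: 22 mm diameter, 45 mm long; this point is on its axis, 28 mm out from the lid's front face. It is part of the lid: shut, it lies 178 mm in front of the hinge line and 22 mm above it, 67 mm above the bench; the point's x axis points from knob to lid
- capacitor: motor capacitor, a cylinder 35 mm in diameter, 64 mm long (74 mm with its terminals), blue and silver, 0.09 kg. Origin: centre of its flat base; its z axis runs along the cylinder to the terminals. It starts leaning in the cradle inside the case, 28 degrees from vertical, terminals toward the case's front, its base centre about 21 mm above the bench
- parts_plate: round yellow plate fixed on the bench in front of the case, 110 mm in diameter, 10 mm thick, flat on top. Origin: centre of its underside
- tape_electrical: roll of black tape lying on the bench, 62 x 60 x 19 mm, a bystander. Origin: centre of its underside
- screwdriver_red: red screwdriver lying on the bench, 200 mm long along its y, a bystander. Origin: centre of its underside
- tape_measure: yellow tape measure standing on the bench, 34 x 84 x 65 mm, a bystander. Origin: centre of its underside
- pliers: red-handled pliers lying on the bench, 164 mm long along its x, a bystander. Origin: centre of its underside
- cradle: metal V cradle fixed inside the case, left or right of its middle by up to 28 mm. It carries the capacitor from below and in front along 52 mm of its length; the capacitor's left and right sides (along the case's y) are free to grasp. Origin: on the case floor, 35 mm in front of the capacitor's base centre; axes as the case's

How it is judged:
By the outcome, as a careful person would: the job done as asked, in the order asked, and still so for the second after the job is handed in, with the robot touching nothing.
It also fails if it takes over 54 s, if anything falls off the work surface, if the arm or the gripper's body presses on something with over 40 N, if the wrist force passes 120 N, or if a joint passes its speed limit or range.

## Working session

There is one attempt and no reset: what is moved stays moved. The work goes in short steps, Python scripts to look and compute and a tool call to move; the robot and the scene stay as the last step left them, time stands still between calls to the robot, and variables do not carry over. Pictures are saved under pics/ and viewed, at most 10 in all, crops included, and the job is handed in when it is done.

Besides the shell and the picture viewer there is one more tool, called after "Call:" as name(argument=value, ...) on one line, values as JSON. apply_moves: Moves the arm, as the interface text tells. Its arguments: {"type":"object","properties":{"plan":{"type":"string"},"grip_force":{"type":"number"}},"required":["plan"]}

```bash
ls; mkdir -p pics; cat > h.py <<'E'
import numpy as np, cv2
from scipy.spatial.transform import Rotation as R
from rig import robot, viewer, search_frame, masks_of
def cam(p,obs=None):
    K=np.array(p["intrinsics"])
    if "mount" in p:
        M=np.array(p["mount"]);T=np.eye(4);T[:3,:3]=R.from_quat(obs["eef_rot"]).as_matrix();T[:3,3]=obs["tool_pos"];T=T@M
        return K,T[:3,:3],T[:3,3]
    a=np.array(p["attitude"]); Rm=R.from_quat(a).as_matrix() if a.size==4 else a.reshape(3,3)
    return K,Rm,np.array(p["xyz"])
def ray(c,uv):
    K,Rm,o=c; d=Rm@np.linalg.inv(K)@np.array([uv[0],uv[1],1.]); return o,d/np.linalg.norm(d)
def onz(c,uv,z):
    o,d=ray(c,uv); return o+d*(z-o[2])/d[2]
def proj(c,P):
    K,Rm,o=c; q=(np.atleast_2d(P)-o)@Rm; q=q@K.T; return q[:,:2]/q[:,2:]
def tri(*rs):
    A=0;b=0
    for o,d in rs:
        m=np.eye(3)-np.outer(d,d);A=A+m;b=b+m@o
    return np.linalg.solve(A,b)
def save(p,n): cv2.imwrite(f"pics/{n}.png",p["color"][:,:,::-1])
E
python3 - <<'E'
from h import *
o=robot.get_obs(); print(o, robot.finger_overhang)
for n in ("scene","side","wrist"):
    o=robot.get_obs();p=viewer.grab_frame(n); save(p,n+"0"); c=cam(p,o); print(n,c[0][0,0],c[2],c[1][:,2], np.shape(p.get("attitude",0)))
    for l in ["spares_case","lid_knob","parts_plate","tape_electrical","screwdriver_red","tape_measure","pliers"]:
        r=masks_of(p,l)
        if r:
            m=r[0]["mask"]; ys,xs=np.nonzero(m); uv=(xs.mean(),ys.mean()); print(l,round(r[0]["conf"],2),np.round(r[0]["rect"]),np.round(uv,1),np.round(onz(c,uv,{"lid_knob":.067,"spares_case":.1,"parts_plate":.01}.get(l,0.01)),3))
E
```

```text
pics
{'time_s': 0.0, 'joint_positions': array([ 9.59911223e-01,  1.59044927e-01,  1.59820980e+00, -2.83680751e-05,
        1.38618298e+00, -2.10110814e-01]), 'qvel': array([ 0.0013068 , -0.00056086,  0.00061454, -0.00024537, -0.00325653,
        0.00128305]), 'joint_torque': array([ 2.82465771e-04, -3.85564291e+01, -3.22115672e+01,  7.02103483e-02,
        3.76570900e-02, -1.16554852e-04]), 'tool_pos': array([0.22399484, 0.52890179, 0.21063247]), 'eef_rot': array([ 1.99046095e-01,  9.79989694e-01, -8.51451843e-04, -3.55368037e-04]), 'force': array([ 0.18604126, -0.12005813,  0.77219865]), 'wrist_torque': array([ 0.00479418,  0.03114853, -0.0005076 ]), 'grip_force': 0.0, 'width': 0.9981722982312188} 0.025
scene 468.7009580272195 [-0.19563861 -0.92948729  0.990354  ] [ 0.52011572  0.5833314  -0.62386225] (4,)
spares_case 0.62 [272. 192. 334. 257.] [305.5 222.4] [0.554 0.013 0.1  ]
lid_knob 0.86 [274. 194. 332. 248.] [305.7 218.1] [0.597 0.067 0.067]
parts_plate 0.6 [259. 237. 293. 259.] [274.9 248. ] [0.464 0.062 0.01 ]
tape_electrical 0.8 [315. 279. 333. 295.] [321.4 286.9] [ 0.464 -0
[... 262 characters left out ...]
4,)
spares_case 0.61 [234. 196. 322. 274.] [279.3 236.9] [0.573 0.046 0.1  ]
lid_knob 0.89 [235. 203. 319. 278.] [278.7 233.5] [0.602 0.058 0.067]
parts_plate 0.66 [232. 199. 320. 276.] [279.3 237. ] [0.625 0.067 0.01 ]
tape_electrical 0.61 [346. 289. 370. 319.] [356.1 305.2] [ 0.462 -0.173  0.01 ]
screwdriver_red 0.73 [110. 255. 179. 276.] [133.6 264.7] [0.469 0.431 0.01 ]
tape_measure 0.66 [394. 299. 425. 324.] [407.6 311.3] [ 0.469 -0.303  0.01 ]
pliers 0.73 [448. 318. 513. 342.] [477.7 326.7] [ 0.46  -0.478  0.01 ]
wrist 385.244221390391 [0.1504546  0.56138818 0.38568455] [ 0.26248014 -0.11085189 -0.95854892] ()
screwdriver_red 0.92 [220. 428. 348. 456.] [289.2 435.7] [0.474 0.389 0.01 ]
```

```bash
python3 - <<'E'
import cv2,numpy as np
a=cv2.imread("pics/scene0.png");b=cv2.imread("pics/side0.png")
f=lambda i,x,y:cv2.resize(i[y:y+150,x:x+200],(800,600),interpolation=cv2.INTER_CUBIC)
cv2.imwrite("pics/s_c.png",f(a,215,150)); cv2.imwrite("pics/d_c.png",f(b,185,185))
E
```

```text
(no output)
```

View pics/s_c.png

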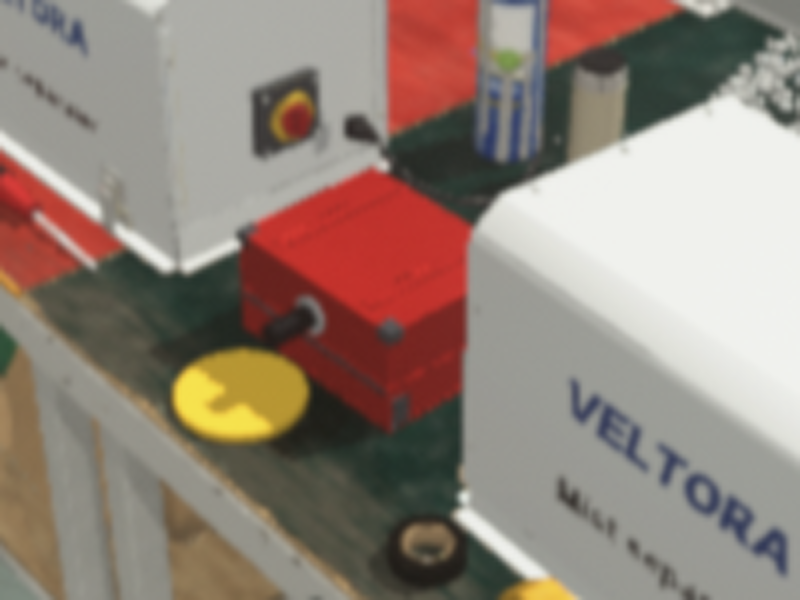

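View pics/d_c.png

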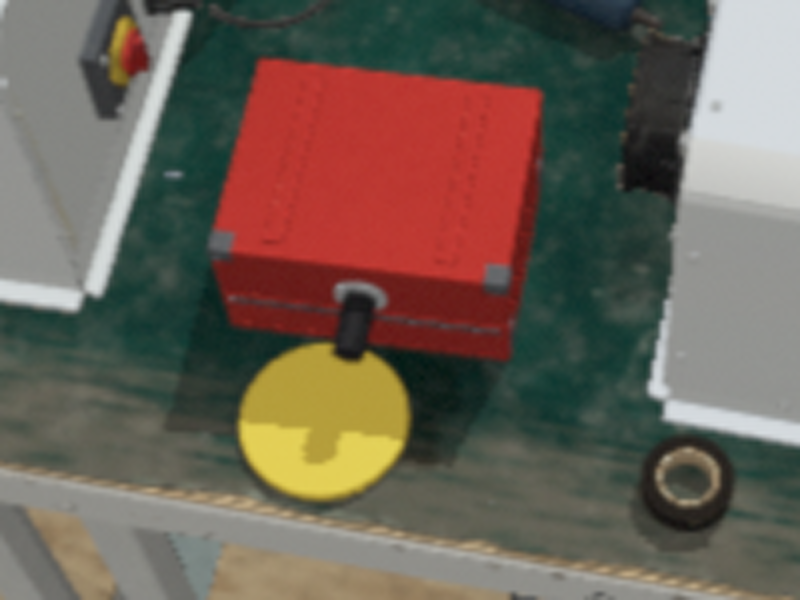

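The scene crop shows the shut red case (lid top front corners at crop 243,232 and 390,330), with its knob tip at about (268,335) and the plate at (241,394). In the side crop the lid top corners are (212,235), (500,272), (542,90) and (258,58), with the plate at (324,420).

```bash
python3 - <<'E'
from h import *
from scipy.optimize import least_squares
cs={}
for n in("scene","side"): cs[n]=cam(viewer.grab_frame(n))
S=lambda x,y:np.array([215+x/4,150+y/4]);D=lambda x,y:np.array([185+x/4,185+y/4])
L=lambda x,y,z:np.array([x,y,z])
obs=[("side",D(212,235),L(-.075,.095,.102)),("side",D(503,272),L(-.075,-.095,.102)),("side",D(542,90),L(.075,-.095,.102)),("side",D(258,58),L(.075,.095,.102)),("side",D(512,360),L(-.075,-.095,0)),("side",D(350,350),L(-.120,0,.067)),
("scene",S(243,230),L(-.075,.095,.102)),("scene",S(390,328),L(-.075,-.095,.102)),("scene",S(375,168),L(.075,.095,.102)),("scene",S(390,432),L(-.075,-.095,0)),("scene",S(268,335),L(-.120,0,.067))]
def f(q):
    r=[]
    for n,uv,l in obs:
        P=R.from_euler("z",q[2]).apply(l)+[q[0],q[1],0]; r.append(proj(cs[n],P)[0]-uv)
    return np.ravel(r)
s=least_squares(f,[.58,.05,0],loss="soft_l1"); print(s.x, np.round(f(s.x),1).reshape(-1,2).tolist())
q=s.x;W=lambda l:R.from_euler("z",q[2]).apply(l)+[q[0],q[1],0]
print("knob",W([-.103,0,.067]),"hinge",W([.075,0,.045]))
print("plate",onz(cs["side"],D(324,420),.01),onz(cs["scene"],S(241,394),.01))
# cabinets inner faces
print(onz(cs["side"],D(80,308),0),onz(cs["side"],D(650,395),0))
E
```

```text
[0.60573601 0.05210719 0.03904676] [[-0.7, 2.0], [1.0, 2.2], [0.3, -1.3], [1.0, -1.6], [-0.2, -1.1], [-0.5, 0.2], [-1.2, -0.8], [0.1, 1.0], [-0.3, -1.4], [0.0, -0.0], [0.3, -0.0]]
knob [0.50281452 0.0480864  0.067     ] hinge [0.68067884 0.05503495 0.045     ]
plate [0.46148432 0.06327432 0.01      ] [0.46315851 0.05909813 0.01      ]
[0.51672564 0.24860714 0.        ] [ 0.52277195 -0.14137919  0.        ]
```

```bash
cat >> h.py <<'E'
def Rt(pitch_deg,yaw=.039):
    "tool orientation: z pitched below horizontal-forward by pitch, y along case y"
    p=np.radians(pitch_deg); Y=np.array([-np.sin(yaw),np.cos(yaw),0]);X=np.array([np.cos(yaw),np.sin(yaw),0])
    z=np.cos(p)*X-np.sin(p)*np.array([0,0,1]); return np.c_[np.cross(Y,z),Y,z]
def to(tcp,Rm,n=1):
    o=robot.get_obs(); d=np.array(tcp)-o["tool_pos"]; rv=np.degrees((R.from_matrix(Rm)*R.from_quat(o["eef_rot"]).inv()).as_rotvec())
    print("total",np.round(d,4),np.round(rv,2),"per row",np.round(d/n,4),np.round(rv/n,2))
E
python3 - <<'E'
from h import *
to([.38,.046,.19],Rt(45),10)
E
```

```text
total [ 0.1557 -0.4834 -0.0216] [ -8.16 -44.61  23.88] per row [ 0.0156 -0.0483 -0.0022] [-0.82 -4.46  2.39]
```

Call:
apply_moves(plan="0.0156 -0.0483 -0.0022 -0.82 -4.46 2.39 0.0919;0.0156 -0.0483 -0.0022 -0.82 -4.46 2.39 0.0919;0.0156 -0.0483 -0.0022 -0.82 -4.46 2.39 0.0919;0.0156 -0.0483 -0.0022 -0.82 -4.46 2.39 0.0919;0.0156 -0.0483 -0.0022 -0.82 -4.46 2.39 0.0919;0.0156 -0.0483 -0.0022 -0.82 -4.46 2.39 0.0919;0.0156 -0.0483 -0.0022 -0.82 -4.46 2.39 0.0919;0.0156 -0.0483 -0.0022 -0.82 -4.46 2.39 0.0919;0.0156 -0.0483 -0.0022 -0.82 -4.46 2.39 0.0919;0.0156 -0.0483 -0.0022 -0.82 -4.46 2.39 0.0919;0 0 0 0 0 0 0.0919;0 0 0 0 0 0 0.0919")

```text
time_s: 2.8
tool_pos: [0.4286, 0.0952, 0.1796]
eef_rot: [-0.008, 0.934, -0.004, 0.358]
force: [0.4, 0.6, 0.1]
width: 0.999
grip_force: 0.0
```

```bash
python3 - <<'E'
from h import *
o=robot.get_obs();p=viewer.grab_frame("wrist");save(p,"w1");c=cam(p,o)
print(np.round(o["tool_pos"],4),np.round(o["joint_positions"],3),np.round(c[2],3),np.round(c[1][:,2],2))
from scipy.spatial.transform import Rotation as R
W=lambda l:R.from_euler("z",.039).apply(l)+[.6057,.0521,0]
for l in ([-.120,0,.067],[-.075,0,.067],[-.075,.095,.102],[-.075,-.095,.102],[-.075,.095,.0],[-.075,-.095,0]): print(l,np.round(proj(c,W(np.array(l)))[0],1))
print("plate",proj(c,np.array([.462,.061,.01])))
to([.439,.046,.128],Rt(45),1)
E
```

```text
[0.4286 0.0952 0.1796] [-0.116 -0.944  2.622  0.112  0.738 -1.759] [0.253 0.095 0.255] [ 0.85  0.   -0.52]
[-0.12, 0, 0.067] [254.5 181.9]
[-0.075, 0, 0.067] [262.9 214.9]
[-0.075, 0.095, 0.102] [375.4 249.9]
[-0.075, -0.095, 0.102] [145.2 250.3]
[-0.075, 0.095, 0.0] [368.2 156.3]
[-0.075, -0.095, 0] [171.1 158. ]
plate [[274.7866563  106.96796516]]
total [ 0.0105 -0.05   -0.0518] [ 0.88 -3.01  1.45] per row [ 0.0105 -0.05   -0.0518] [ 0.88 -3.01  1.45]
```

View pics/w1.png

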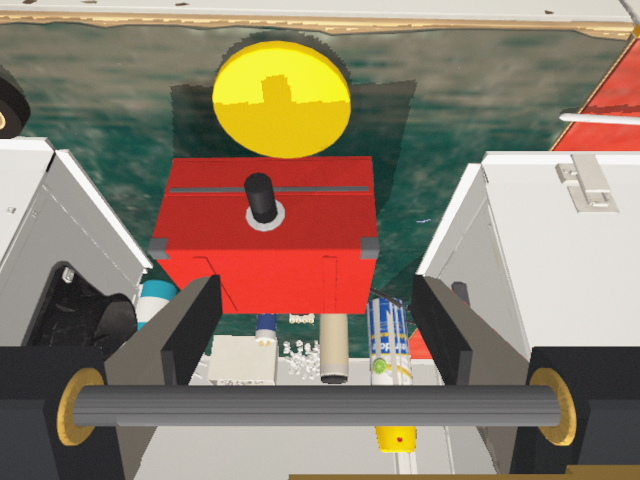

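The wrist picture shows the knob from (258,182) at its tip to (265,214) at its root, within 4 px of my model. The plate centre is at about (281,99). The arm is folded tight, so I'll use a steeper pitch and move forward.

```bash
python3 - <<'E'
from h import *
o=robot.get_obs();p=viewer.grab_frame("wrist");c=cam(p,o)
print("plate",onz(c,(281.5,99.5),.01), onz(c,(213.5,100),.01),onz(c,(350,100),.01)); print(onz(c,(258,180),.067+.005))
to([.465,.048,.125],Rt(55),3)
E
```

```text
plate [0.45494467 0.06754601 0.01      ] [0.45676162 0.0142662  0.01      ] [0.45407921 0.12084555 0.01      ]
[0.4777671  0.05235879 0.072     ]
total [ 0.0365 -0.0484 -0.0549] [0.62 7.   1.32] per row [ 0.0122 -0.0161 -0.0183] [0.21 2.33 0.44]
```

Call:
apply_moves(plan="0.015 -0.012 -0.01 0.2 2.3 0.4 0.0919;0.012 -0.018 -0.02 0.2 2.3 0.4 0.0919;0.01 -0.018 -0.025 0.2 2.3 0.4 0.0919;0 0 0 0 0 0 0.0919")

```text
time_s: 3.4
tool_pos: [0.465, 0.0479, 0.1227]
eef_rot: [-0.017, 0.954, 0.006, 0.299]
force: [-0.4, -0.0, -0.7]
width: 0.998
grip_force: 0.0
```

```bash
python3 - <<'E'
from h import *
o=robot.get_obs();p=viewer.grab_frame("wrist");save(p,"w2");c=cam(p,o)
print(np.round(o["tool_pos"],4),np.round(o["joint_positions"],3))
W=lambda l:R.from_euler("z",.039).apply(l)+[.6057,.0521,0]
for l in ([-.120,0,.067],[-.075,0,.067]): print(np.round(proj(c,W(np.array(l)))[0],1))
for m in masks_of(p,"lid_knob")[:2]: print(m["rect"],m["conf"])
to([.499,.050,.072],Rt(55),3)
E
```

```text
[0.465  0.0479 0.1227] [-0.292 -0.58   2.518  0.311  0.645 -2.094]
[313.3 228.1]
[313.9 268.2]
[182.8, 219.3, 457.7, 385.3] 0.86
total [ 0.0334  0.0017 -0.0527] [0.05 0.08 0.15] per row [ 0.0111  0.0006 -0.0176] [0.02 0.03 0.05]
```

View pics/w2.png

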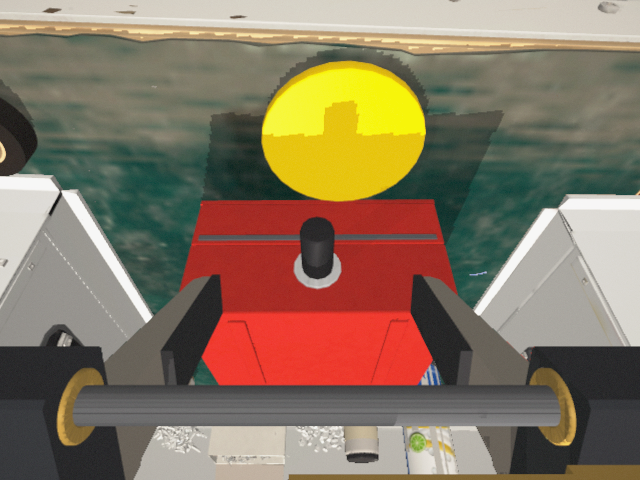

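The knob runs from (317,226) to (317,268), midway between the fingers and about 3 mm left of my model. I'll descend and grip it.

Call:
apply_moves(plan="0.011 0.001 -0.0175 0 0 0 0.0919;0.011 0.001 -0.0175 0 0 0 0.0919;0.011 0.001 -0.0175 0 0 0 0.0919;0 0 0 0 0 0 0.018;0 0 0 0 0 0 0.018;0 0 0 0 0 0 0.018;0 0 0 0 0 0 0.018;0 0 0 0 0 0 0.018", grip_force=15)

```text
time_s: 4.5
tool_pos: [0.4989, 0.0498, 0.0722]
eef_rot: [-0.016, 0.953, 0.005, 0.302]
force: [-0.4, -0.7, -0.4]
width: 0.482
grip_force: 0.0
```

```bash
python3 - <<'E'
from h import *
o=robot.get_obs(); t=o["tool_pos"];print(t,o["joint_positions"],o["width"],o["grip_force"],o["force"])
rot=R.from_quat(o["eef_rot"]); g0=t+rot.apply([0,0,.006])
H=np.array([.6057,.0521,0])+R.from_euler("z",.039).apply([.075,0,.045]); ax=R.from_euler("z",.039).apply([0,1,0])
r=g0-H; r-=ax*(r@ax); print("radius",np.linalg.norm(r),g0)
# two-phase: lid angle th, tool pitch angle turn tt
prev=t;pt=0
for k in range(1,14):
    th=7.5*k; tt=min(th,60) if 1 else th
    tt=th*0.62
    g=H+R.from_rotvec(ax*np.radians(th)).apply(g0-H); Rr=R.from_rotvec(ax*np.radians(tt))*rot
    tc=g-Rr.apply([0,0,.006]); print(th,np.round(tc,3),np.round((tc-prev)*1000,1),np.round(ax*(tt-pt),2)); prev=tc;pt=tt
E
```

```text
[0.49892045 0.0497922  0.0722308 ] [-0.25104055 -0.29812972  2.45913177  0.40763657  0.41759023 -2.18287897] 0.4815493901694454 0.0 [-0.4476879  -0.72465914 -0.42703169]
radius 0.17972913890623657 [0.50236955 0.04990357 0.06732251]
7.5 [0.504 0.05  0.096] [ 4.8  0.2 23.4] [-0.18  4.65  0.  ]
15.0 [0.512 0.05  0.118] [ 7.8  0.3 22.5] [-0.18  4.65  0.  ]
22.5 [0.522 0.051 0.139] [10.7  0.4 21.3] [-0.18  4.65  0.  ]
30.0 [0.536 0.051 0.159] [13.4  0.5 19.8] [-0.18  4.65  0.  ]
37.5 [0.552 0.052 0.177] [15.8  0.6 17.9] [-0.18  4.65  0.  ]
45.0 [0.57  0.053 0.193] [18.   0.7 15.7] [-0.18  4.65  0.  ]
52.5 [0.59  0.053 0.206] [19.9  0.8 13.2] [-0.18  4.65  0.  ]
60.0 [0.611 0.054 0.217] [21.5  0.8 10.5] [-0.18  4.65  0.  ]
67.5 [0.634 0.055 0.224] [22.7  0.9  7.7] [-0.18  4.65  0.  ]
75.0 [0.657 0.056 0.229] [23.5  0.9  4.7] [-0.18  4.65  0.  ]
82.5 [0.681 0.057 0.23 ] [23.9  0.9  1.6] [-0.18  4.65  0.  ]
90.0 [0.705 0.058 0.229] [23.9  0.9 -1.5] [-0.18  4.65  0.  ]
97.5 [0.729 0.059 0.224] [23.5  0.9 -4.6] [-0.18  4.65  0.  ]
```

Call:
apply_moves(plan="0 0 0 0 0 0 0.018;0 0 0 0 0 0 0.018;0 0 0 0 0 0 0.018;0 0 0 0 0 0 0.018;0.002 0 0.0117 -0.1 2.3 0 0.018;0.0028 0 0.0117 -0.1 2.3 0 0.018;0.0035 0 0.0113 -0.1 2.3 0 0.018;0.0043 0 0.0112 -0.1 2.3 0 0.018")

```text
time_s: 5.5
tool_pos: [0.5106, 0.05, 0.1172]
eef_rot: [-0.017, 0.975, 0.003, 0.222]
force: [1.0, 1.2, -2.1]
width: 0.205
grip_force: 14.8
```

Call:
apply_moves(plan="0.0107 0.0004 0.0213 -0.18 4.65 0 0.015;0.0134 0.0005 0.0198 -0.18 4.65 0 0.015;0.0158 0.0006 0.0179 -0.18 4.65 0 0.015;0.018 0.0007 0.0157 -0.18 4.65 0 0.015;0.0199 0.0008 0.0132 -0.18 4.65 0 0.015;0.0215 0.0008 0.0105 -0.18 4.65 0 0.015")

```text
time_s: 6.25
tool_pos: [0.6112, 0.0543, 0.2166]
eef_rot: [-0.018, 1.0, -0.002, -0.019]
force: [0.5, 0.8, -1.8]
width: 0.2
grip_force: 14.8
```

Call:
apply_moves(plan="0.0227 0.0009 0.0077 -0.18 4.65 0 0.015;0.0235 0.0009 0.0047 -0.18 4.65 0 0.015;0.0239 0.0009 0.0016 -0.18 4.65 0 0.015;0.0239 0.0009 -0.0015 -0.18 4.65 0 0.015;0.0235 0.0009 -0.0046 -0.18 4.65 0 0.015;0 0 0 0 0 0 0.015")

```text
time_s: 7.0
tool_pos: [0.7264, 0.0584, 0.2168]
eef_rot: [-0.019, 0.976, -0.006, -0.215]
force: [0.8, 1.1, -2.8]
width: 0.165
grip_force: 0.6
```

```bash
python3 - <<'E'
from h import *
o=robot.get_obs();print(o["tool_pos"],o["joint_positions"],o["width"],o["force"])
p=viewer.grab_frame("side");save(p,"d2")
E
```

```text
[0.72643332 0.0584193  0.21677742] [-0.06424567  1.0602445   0.37056681 -0.05474886  2.14227145 -1.69307121] 0.16480414845037472 [ 0.83984908  1.05103285 -2.77113265]
```

View pics/d2.png

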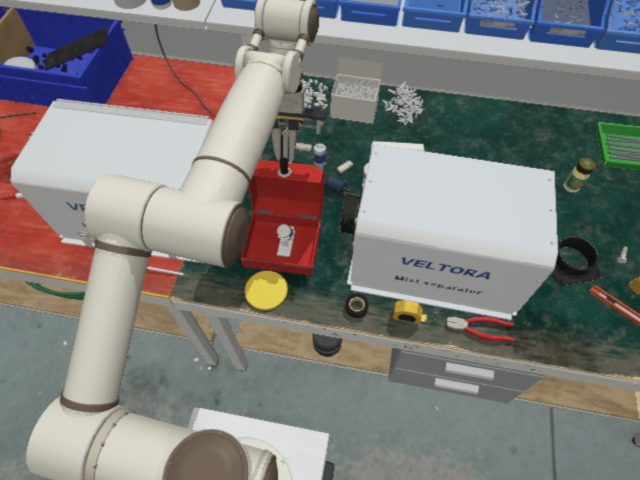

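The lid is up against its stop side, with the case interior visible. The capacitor is around (285,238) in the side view and the plate is clear at (266,290). Next I release, go up and come back.

Call:
apply_moves(plan="0 0 0 0 0 0 0.07;0 0 0 0 0 0 0.07;0 0 0 0 0 0 0.07;0 0 0 0 0 0 0.07;0 0 0 0 0 0 0.07;0 0 0.03 0 0 0 0.07;0 0 0.03 0 0 0 0.07;-0.02 0 0.02 0.15 -5 0 0.07;-0.03 0 0 0.15 -5 0 0.07;-0.03 0 0 0.2 -6 0 0.07;-0.03 0 0 0.2 -6 0 0.07;-0.03 0 0 0.2 -6 0 0.07;-0.03 0 0 0.2 -6 0 0.07;-0.03 0 -0.01 0.2 -6 0 0.07;-0.01 0 -0.01 0.2 -6 0 0.07;0 0 0 0.2 -6 0 0.07;0 0 0 0 0 0 0.07")

```text
time_s: 9.18
tool_pos: [0.5245, 0.0574, 0.2822]
eef_rot: [-0.017, 0.975, -0.0, 0.223]
force: [0.8, -0.3, -0.1]
width: 0.764
grip_force: 0.0
```

```bash
python3 - <<'E'
from h import *
o=robot.get_obs();print(o["tool_pos"],o["joint_positions"],R.from_quat(o["eef_rot"]).as_matrix()[:,2])
p=viewer.grab_frame("wrist");save(p,"w3");c=cam(p,o)
for l in("capacitor","cradle","spares_case"):
    for m in masks_of(p,l)[:2]: print(l,m["rect"],m["conf"])
W=lambda l:R.from_euler("z",.039).apply(l)+[.6057,.0521,0]
for l in ([-.075,.095,.045],[-.075,-.095,.045],[.075,.095,.045],[.075,-.095,.045]): print(np.round(proj(c,W(np.array(l)))[0],1))
E
```

```text
[0.52445943 0.05742517 0.28224711] [-0.1720781  -0.39140288  2.02371026  0.09307736  1.06829227 -1.80359916] [ 0.43471075  0.00712296 -0.90054196]
capacitor [289.1, 168.9, 322.9, 203.5] 0.72
cradle [288.5, 122.4, 325.1, 174.7] 0.72
spares_case [213.8, 78.4, 407.4, 383.6] 0.84
[408.1  99.4]
[209.6 100.1]
[389.1 219.5]
[233.3 219.5]
```

View pics/w3.png

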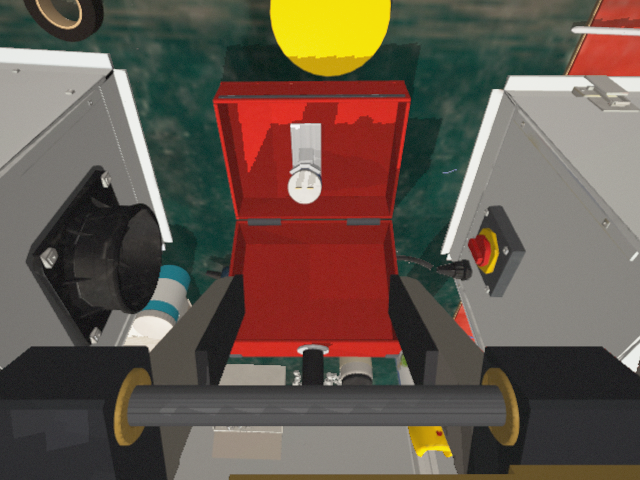

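The lid stands open. The base rim is at rows 97–219 and columns 215–410, about 3 px right of my model. The capacitor's terminal face is centred near (305,187), and the cradle extends up from it to row 124.

```bash
python3 - <<'E'
from h import *
o=robot.get_obs();p=viewer.grab_frame("wrist");c=cam(p,o)
m=masks_of(p,"capacitor")[0]["mask"];ys,xs=np.nonzero(m);print(xs.mean(),ys.mean(),xs.min(),xs.max(),ys.min(),ys.max())
T=onz(c,(305.5,187),.0775);print("top",T, "width",onz(c,(288.5,187),.0775)[1],onz(c,(322.5,187),.0775)[1])
for uv in((215,97),(410,97),(397,219),(233,219)): print(onz(c,uv,.045))
yaw=.039;X=np.array([np.cos(yaw),np.sin(yaw),0]);a=-np.sin(np.radians(28))*X+np.cos(np.radians(28))*np.array([0,0,1])
B=T-.064*a;print("base",B,proj(c,B), "case x", (B-[.6057,.055,0])@X)
print("cradle front px at z.004+", onz(c,(305.5,124),.02))
# view prediction of side edges & rim circles
n=np.cross(a,[0,1,0])
for s in(0,.064,):
    Y=np.cross([0,0,1],X);u=np.cross(Y,a)
    th=np.linspace(0,2*np.pi,60);C=B+s*a+.0175*(np.cos(th)[:,None]*Y+np.sin(th)[:,None]*u);q=proj(c,C);print(s,q.min(0),q.max(0))
G=B+.045*a
z=-a
tip=G-.006*z
to(tip-.06*z,Rt(62),5)
E
```

```text
305.35276381909546 182.23819095477387 289 323 164 200
top [0.61388747 0.04778577 0.0775    ] width 0.030124580204374127 0.06543256021017041
[ 0.53510948 -0.04107707  0.045     ]
[0.5283882  0.14554861 0.045     ]
[0.68056285 0.15970909 0.045     ]
[ 0.68844065 -0.04110319  0.045     ]
base [0.6439108  0.04895727 0.02099135] [[307.44170653 179.98066962]] case x 0.037946141395296736
cradle front px at z.004+ [0.5722869  0.04558766 0.02      ]
0 [292.87274048 165.21401456] [322.02893661 194.47211357]
0.064 [288.67429655 169.99868058] [322.34628826 203.6356523 ]
total [ 0.0649 -0.0102 -0.1648] [ 0.54 -2.14  0.37] per row [ 0.013 -0.002 -0.033] [ 0.11 -0.43  0.07]
```

Call:
apply_moves(plan="0.013 -0.002 -0.033 0.11 -0.43 0.07 0.07;0.013 -0.002 -0.033 0.11 -0.43 0.07 0.07;0.013 -0.002 -0.033 0.11 -0.43 0.07 0.07;0.013 -0.002 -0.033 0.11 -0.43 0.07 0.07;0.013 -0.002 -0.033 0.11 -0.43 0.07 0.07;0 0 0 0 0 0 0.07;0.007 0.0003 -0.0133 0 0 0 0.07")

```text
time_s: 10.35
tool_pos: [0.5997, 0.0475, 0.107]
eef_rot: [-0.019, 0.97, 0.005, 0.243]
force: [0.9, -0.9, 0.7]
width: 0.763
grip_force: 0.0
```

```bash
python3 - <<'E'
from h import *
o=robot.get_obs();p=viewer.grab_frame("wrist");save(p,"w4");c=cam(p,o)
B=np.array([.6439,.0490,.021]);yaw=.039;X=np.array([np.cos(yaw),np.sin(yaw),0]);a=-np.sin(np.radians(28))*X+np.cos(np.radians(28))*np.array([0,0,1])
print(o["tool_pos"],o["force"],"top px",proj(c,B+.064*a))
for m in search_frame(p,"capacitor")[:1]: print(m)
to(B+.051*a,Rt(62),3)
E
```

```text
[0.59970895 0.04748758 0.107027  ] [ 0.93086361 -0.93257667  0.6794487 ] top px [[314.93640683 262.38313534]]
{'rect': [282.8, 221.6, 344.4, 284.4], 'conf': 0.73}
total [ 0.0214  0.0004 -0.0394] [-0.03  0.    0.  ] per row [ 0.0071  0.0001 -0.0131] [-0.01  0.    0.  ]
```

View pics/w4.png

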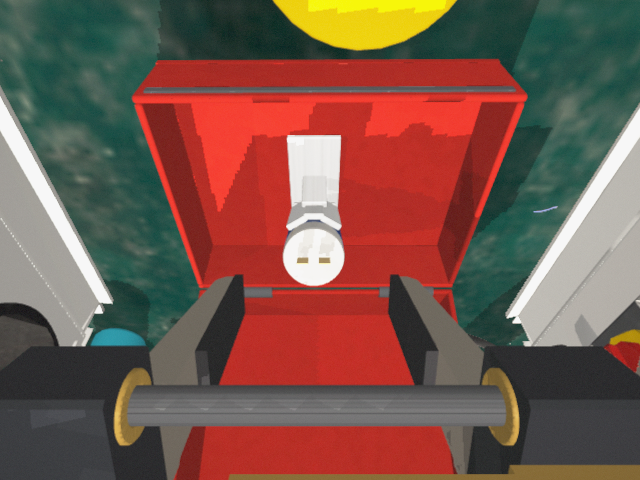

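The terminal face is centred at about (313,256), against a predicted (315,262). That puts it roughly 3 mm further forward, so I shift by that and grip.

Call:
apply_moves(plan="0.0055 -0.0002 -0.0135 0 0 0 0.07;0.0065 0 -0.0135 0 0 0 0.07;0.0065 0 -0.0135 0 0 0 0.07;0 0 0 0 0 0 0.02;0 0 0 0 0 0 0.02;0 0 0 0 0 0 0.02;0 0 0 0 0 0 0.02;0 0 0 0 0 0 0.02;0 0 0 0 0 0 0.02", grip_force=20)

```text
time_s: 11.58
tool_pos: [0.6173, 0.0471, 0.0653]
eef_rot: [-0.019, 0.97, 0.005, 0.243]
force: [-3.7, -2.8, 6.0]
width: 0.366
grip_force: 20.0
```

Call:
apply_moves(plan="-0.0047 -0.0002 0.0088 0 0 0 0.02;-0.007 -0.0003 0.0133 0 0 0 0.02;-0.0094 -0.0003 0.0177 0 0 0 0.02;-0.0094 -0.0003 0.0177 0 0 0 0.02;-0.0094 -0.0003 0.0177 0 0 0 0.02;-0.01 0 0.02 0 0 0 0.02;-0.02 0 0.01 -0.15 4 0 0.02;-0.025 0.002 0 -0.15 4 0 0.02;-0.025 0.003 0 -0.15 4 0 0.02;-0.025 0.003 0 -0.15 4 0 0.02;-0.02 0.003 0 -0.15 4 0 0.02;0 0 0 -0.15 4 0 0.02;0 0 0 -0.15 4 0 0.02;0 0 0 0 0 0 0.02")

```text
time_s: 13.32
tool_pos: [0.4516, 0.0572, 0.1693]
eef_rot: [-0.019, 1.0, 0.001, -0.0]
force: [0.1, 0.3, -1.0]
width: 0.367
grip_force: 20.0
```

```bash
python3 - <<'E'
from h import *
o=robot.get_obs();p=viewer.grab_frame("wrist");save(p,"w5");c=cam(p,o)
print(o["tool_pos"],o["width"],o["grip_force"],o["force"],R.from_quat(o["eef_rot"]).as_matrix()[:,2])
def ell(p,c):
    h=cv2.cvtColor(p["color"],cv2.COLOR_RGB2HSV);m=cv2.inRange(h,(22,120,90),(34,255,255))
    n,lab,st,ce=cv2.connectedComponentsWithStats(m)
    for k in np.argsort(-st[1:,4])[:3]+1:
        cn=max(cv2.findContours((lab==k).astype(np.uint8),0,2)[0],key=len)
        e=cv2.fitEllipse(cv2.convexHull(cn)) if len(cn)>10 else None
        if e: print(st[k],np.round(e[0],1),np.round(e[1],1),np.round(onz(c,e[0],.01),4))
ell(p,c)
for n in("scene","side"):
    q=viewer.grab_frame(n);print(n);ell(q,cam(q))
    for m in search_frame(q,"capacitor")[:1]: print(m)
to([.46,.062,.09],Rt(90),3)
E
```

```text
[0.45164765 0.05718312 0.16927941] 0.3671476998869934 19.997791705245618 [ 0.07241142  0.27536745 -1.04530415] [-9.09458705e-04  1.21813352e-03 -9.99998845e-01]
[ 264  167  123  112 8433] [324.8 226. ] [117.9 122.4] [0.4628 0.0662 0.01  ]
scene
[258 236  35  25 670] [274.4 248.6] [24.5 34.7] [0.4606 0.0604 0.01  ]
[338 131  13  16 147] [344.1 138.1] [13.5 16.8] [1.1773 0.5061 0.01  ]
[597 402  13  14 109] [603.1 408.7] [10.1 16. ] [ 0.7102 -0.9033  0.01  ]
{'rect': [262.8, 203.8, 280.0, 228.6], 'conf': 0.46}
side
[ 244  271   44   39 1213] [265.6 290. ] [39.  43.7] [0.4613 0.0642 0.01  ]
[393 301  32  22 426] [407.6 312.1] [23.5 34.8] [ 0.4673 -0.3037  0.01  ]
[232  97  23  24 386] [242.1 107.6] [22.7 27.3] [1.09   0.3026 0.01  ]
{'rect': [251.7, 255.7, 268.3, 283.3], 'conf': 0.76}
total [ 0.0089  0.0049 -0.0794] [-0.06  0.01  0.04] per row [ 0.003   0.0016 -0.0265] [-0.02  0.    0.01]
```

View pics/w5.png

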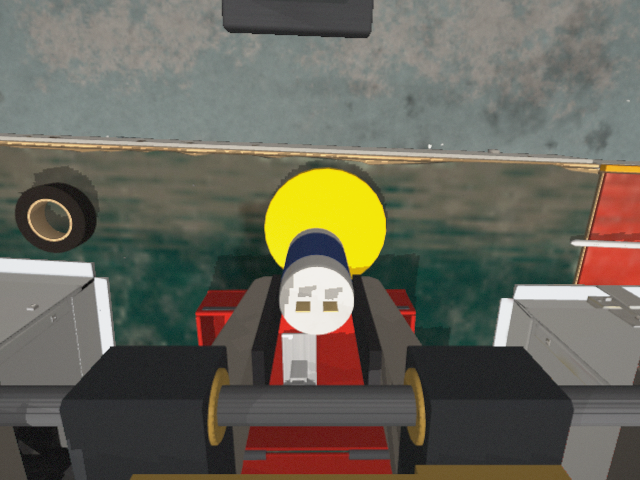

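The capacitor is held upright, with its face at about (316,300). The plate ellipse centre is at (325,226). Next I check its alignment against the tool.

```bash
python3 - <<'E'
from h import *
o=robot.get_obs();p=viewer.grab_frame("wrist");c=cam(p,o)
z=o["tool_pos"][2]-.006;th=np.linspace(0,2*np.pi,90)
print("plate top ring + cap, by x offset dx of axis from TCP, and tilt")
for dx in(-.006,-.003,0,.003):
  for dep in (.045,.049):
    A=o["tool_pos"]+[dx,0,0]
    out=[]
    for zz in(z-dep,z-dep+.064):
        C=np.c_[A[0]+.0175*np.cos(th),A[1]+.0175*np.sin(th),np.full(90,zz)];q=proj(c,C);out+=[np.round(q.min(0)),np.round(q.max(0))]
    print(dx,dep,*out)
i=p["color"]; print([tuple(map(int,i[r,316])) for r in range(222,272,4)]); print([tuple(map(int,i[r,290])) for r in range(240,272,4)])
print("rows of face",[tuple(map(int,i[r,316])) for r in range(322,342,3)])
E
```

```text
plate top ring + cap, by x offset dx of axis from TCP, and tilt
-0.006 0.045 [287. 218.] [344. 272.] [277. 253.] [354. 323.]
-0.006 0.049 [288. 216.] [344. 269.] [278. 250.] [353. 319.]
-0.003 0.045 [287. 222.] [344. 276.] [277. 259.] [354. 329.]
-0.003 0.049 [287. 221.] [343. 274.] [278. 256.] [353. 325.]
0 0.045 [287. 227.] [343. 280.] [277. 266.] [353. 335.]
0 0.049 [287. 225.] [343. 278.] [278. 262.] [352. 330.]
0.003 0.045 [287. 232.] [343. 285.] [277. 272.] [353. 340.]
0.003 0.049 [287. 230.] [343. 282.] [278. 269.] [352. 336.]
[(244, 233, 10), (244, 233, 13), (123, 121, 115), (31, 42, 75), (37, 47, 78), (36, 46, 75), (33, 47, 76), (37, 49, 78), (56, 65, 92), (124, 121, 117), (126, 122, 117), (152, 149, 143), (242, 240, 236)]
[(244, 234, 10), (118, 115, 101), (32, 41, 70), (36, 46, 73), (30, 41, 70), (35, 44, 72), (55, 58, 85), (113, 107, 99)]
rows of face [(238, 236, 230), (239, 236, 231), (240, 238, 233), (239, 237, 231), (220, 197, 187), (161, 119, 116), (161, 123, 119)]
```

Call:
apply_moves(plan="0.005 0.004 -0.02 0 0 0 0.02;0.0045 0.004 -0.025 0 0 0 0.02;0 0 -0.025 0 0 0 0.02;0 0 -0.02 0 0 0 0.02;0 0 -0.008 0 0 0 0.02;0 0 -0.005 0 0 0 0.02;0 0 -0.002 0 0 0 0.02;0 0 0 0 0 0 0.02")

```text
time_s: 14.62
tool_pos: [0.4616, 0.0649, 0.065]
eef_rot: [-0.019, 1.0, 0.0, 0.0]
force: [-0.3, -0.2, -1.2]
width: 0.37
grip_force: 20.0
```

Call:
apply_moves(plan="0 0 -0.001 0 0 0 0.02;0 0 -0.001 0 0 0 0.02;0 0 -0.0005 0 0 0 0.02;0 0 0 0 0 0 0.02")

```text
time_s: 15.12
tool_pos: [0.4612, 0.065, 0.062]
eef_rot: [-0.019, 1.0, 0.0, -0.0]
force: [0.1, 0.4, -0.8]
width: 0.372
grip_force: 20.0
```

Call:
apply_moves(plan="0 0 -0.0007 0 0 0 0.02;0 0 -0.0007 0 0 0 0.02;0 0 0 0 0 0 0.02")

```text
time_s: 15.5
tool_pos: [0.4612, 0.065, 0.0606]
eef_rot: [-0.019, 1.0, 0.0, -0.0]
force: [0.4, 0.1, -0.9]
width: 0.373
grip_force: 20.0
```

Call:
apply_moves(plan="0 0 -0.0007 0 0 0 0.02;0 0 -0.0007 0 0 0 0.02;0 0 0 0 0 0 0.02")

```text
time_s: 15.88
tool_pos: [0.4614, 0.065, 0.0594]
eef_rot: [-0.019, 1.0, 0.0, 0.0]
force: [0.1, 0.2, 0.4]
width: 0.366
grip_force: 20.0
```

Call:
apply_moves(plan="0 0 -0.0006 0 0 0 0.02;0 0 0 0 0 0 0.02")

```text
time_s: 16.12
tool_pos: [0.4618, 0.0649, 0.0593]
eef_rot: [-0.019, 1.0, 0.0, 0.001]
force: [-0.9, 0.0, 5.1]
width: 0.367
grip_force: 20.0
```

Contact shows at 5 N. I release in place, check, then retreat straight up.

Call:
apply_moves(plan="0 0 0 0 0 0 0.05;0 0 0 0 0 0 0.065;0 0 0 0 0 0 0.065;0 0 0 0 0 0 0.065;0 0 0 0 0 0 0.065;0 0 0.01 0 0 0 0.065;0 0 0.02 0 0 0 0.065;0 0 0.03 0 0 0 0.065;0 0 0.04 0 0 0 0.065;0 0 0.04 0 0 0 0.065;0 0 0 0 0 0 0.065")

```text
time_s: 17.5
tool_pos: [0.4638, 0.0647, 0.2031]
eef_rot: [-0.019, 1.0, -0.0, 0.004]
force: [0.6, -0.1, -1.0]
width: 0.705
grip_force: 0.0
```

```bash
python3 - <<'E'
from h import *
o=robot.get_obs();print(o["tool_pos"],o["force"],o["width"])
p=viewer.grab_frame("wrist");c=cam(p,o);q=viewer.grab_frame("side")
cv2.imwrite("pics/fin.png",np.hstack([cv2.resize(p["color"],(400,300)),cv2.resize(q["color"][150:360,180:460],(400,300))])[:,:,::-1])
for A in([.462,.065],):
    th=np.linspace(0,2*np.pi,90)
    for r,z in((.055,.01),(.0175,.01),(.0175,.074)):
        u=proj(c,np.c_[A[0]+r*np.cos(th),A[1]+r*np.sin(th),np.full(90,z)]);print(r,z,u.min(0).round(),u.max(0).round())
for l in("capacitor","parts_plate"):
    for m in search_frame(p,l)[:1]: print(l,m)
E
```

```text
[0.46380677 0.0647103  0.20305502] [ 0.56671509 -0.14397451 -1.02946416] 0.7050257355705404
0.055 0.01 [259. 144.] [373. 255.]
0.0175 0.01 [298. 184.] [334. 219.]
0.0175 0.074 [294. 197.] [338. 239.]
capacitor {'rect': [297.0, 183.3, 336.5, 235.7], 'conf': 0.56}
parts_plate {'rect': [261.8, 148.8, 371.2, 262.1], 'conf': 0.65}
```

View pics/fin.png

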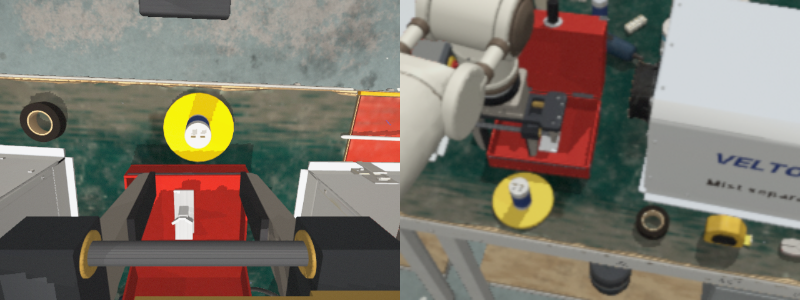

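The capacitor stands upright on the plate with the lid open. One precise centring check before handing in.

```bash
python3 - <<'E'
from h import *
o=robot.get_obs();p=viewer.grab_frame("wrist");c=cam(p,o)
h=cv2.cvtColor(p["color"],cv2.COLOR_RGB2HSV);m=cv2.inRange(h,(22,120,90),(34,255,255));m[:,:200]=0;m[:,420:]=0
cn=max(cv2.findContours(m,0,2)[0],key=cv2.contourArea);e=cv2.fitEllipse(cv2.convexHull(cn));print(e,cv2.boundingRect(cn),onz(c,e[0],.01))
i=p["color"];print([(r,tuple(map(int,i[r,316]))) for r in range(176,250,3)]);print([(x,tuple(map(int,i[200,x]))) for x in range(288,348,3)])
E
```

```text
((316.2685241699219, 210.02059936523438), (112.01960754394531, 114.34285736083984), 89.2042465209961) (259, 154, 115, 113) [0.46327671 0.06619115 0.01      ]
[(176, (236, 206, 14)), (179, (237, 207, 20)), (182, (237, 207, 14)), (185, (237, 207, 10)), (188, (237, 207, 14)), (191, (99, 102, 115)), (194, (45, 55, 94)), (197, (43, 54, 92)), (200, (135, 134, 134)), (203, (165, 161, 156)), (206, (247, 247, 246)), (209, (247, 247, 246)), (212, (247, 247, 246)), (215, (247, 247, 246)), (218, (247, 246, 245)), (221, (247, 247, 246)), (224, (247, 247, 246)), (227, (246, 246, 244)), (230, (247, 246, 245)), (233, (247, 247, 246)), (236, (247, 247, 246)), (239, (247, 247, 246)), (242, (247, 247, 246)), (245, (247, 246, 162)), (248, (243, 226, 10))]
[(288, (247, 245, 10)), (291, (247, 245, 10)), (294, (247, 245, 12)), (297, (247, 245, 15)), (300, (53, 60, 90)), (303, (41, 53, 87)), (306, (38, 54, 86)), (309, (71, 81, 105)), (312, (130, 129, 129)), (315, (136, 132, 136)), (318, (133, 132, 131)), (321, (100, 103, 120)), (324, (41, 53, 92)), (327, (46, 58, 94)), (330, (43, 55, 92)), (333, (217, 180, 33)), (336, (227, 193, 12)), (339, (247, 243, 10)), (342, (247, 243, 10)), (345, (247, 243, 10))]
```

```bash
python3 -c "
from rig import robot
print(robot.finish_job())"
```

```text
the job is handed in; nothing more can be done
None
```

The job is handed in: the lid stands open against its stop, and the capacitor is upright, terminals up, within about 2 mm of the plate's centre by the wrist camera; I touched none of the tools, and it took under 20 s of the 54 s allowed, though joint 2 read −0.944 rad once early on against its stated −0.94 limit.

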